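# Tamp the drying blocks level in their trough

## Robot

A 6-joint arm with a two-finger parallel gripper is mounted at the origin on the work surface. World frame = base frame: x ahead of the robot, y to its left, z up, the work surface at z = 0. Lengths are in m, angles in rad, forces in N, time in s.
With the tool pointing down it reaches from about 0.35 to 0.8 m from the base axis. Payload 7.3 kg.
Tool frame: the origin (TCP) lies midway between the tips of the shut fingers; the grasp point (between the pads) lies 19 mm behind it; z points along the fingers, y is the line along which they close (so a half turn about z gives the same grasp; the last joint's range is limited). The gripper opens to 85 mm and grips with 20 to 120 N. Pads are 22 mm wide; open, the fingers measure 114 mm over their backs; the gripper's body (76 mm by 85 mm) begins 54 mm behind the grasp point. The pads swing forward as they close: fully open they stand 13 mm farther back than shut.
Start: joints at [1.031, 0.342, 1.524, -0, 1.275, -0.146], TCP at [0.201, 0.485, 0.231] pointing down, gripper open.
Joint ranges: [-2.53, 2.53], [-0.77, 2.02], [0.04, 2.7], [-1, 4.14], [0.28, 2.66], [-3.11, 3.11]. Speed limits (rad/s): [2.57, 2.57, 3.14, 3.14, 3.14, 3.14].

## Interface

Orientations are given as a rotation vector (axis times angle).
In Python, from workcell import observe, read_camera, close_job gives the robot as it stands.
- The arm moves only by the tool send_rows, never from a script. Its argument "motion" is a list of rows, each a list of 5 numbers: the closure, from 0 (fully open) to 1 (shut), then the shift along the tool's x, y, z in mm, then the turn about the tool's z in degrees. In form: [[hand, dx, dy, dz, roll], ...]. A call has 1 to 20 rows; each row is the pose to reach, as a shift and turn from the pose commanded when the call began, along the tool's axes at that moment; what a row does not reach only later rows make up. A row lasts 1/8 s, in which the tool goes at most 62.5 mm and 10.7 degrees, less where a joint would pass 70% of its speed; a pose out of reach is approached as far as the arm can. A call with a gripper value outside its range is refused whole. The fingers move at their own pace and stop on an object; "force" is the grip in N (left out, the last holds). Time passes only in rows, so rows that repeat a pose let the fingers close. It gives the time, the measured TCP pose, the force, the opening and the grip force at its end, in the units of the state.
- observe(): the state, without advancing time (a new reading comes with each control period).
- read_camera(name): name is "side" or "top"; returns a dict with "color" (400x640x3 uint8, red, green, blue), "fx", "fy", "cx", "cy" (pixels), "D" ([k1, k2, p1, p2, k3] as OpenCV has them; the pictures are not rectified), "R" (3x3) and "t" (3): a world point X has camera coordinates R X + t. Camera axes: x right, y down, z forward; pixel columns grow to the right and rows downward; lengths in m; the calibration is good to about 2 mm. A picture is of the moment at which its call begins. There is no depth.
- close_job(): hands the job in; it is judged then, once.
The state is a dict: "time_s": time; "qpos": joint angles; "qd": joint speeds; "effort": joint torques, N m; "ee_pos": TCP position; "tool_rot": TCP orientation; "ft_force": force on the tool from outside, world axes, zero at the start; "moment": the same for the moment, N m; "gripper_width": finger opening in m; "finger_force": force on a finger pad.
Only numpy, scipy, OpenCV 4.12 (cv2) and the standard library are available. Lean on these libraries where they do the work, as an engineer would, in place of code of your own. Each camera call takes 0.05 s, during which the arm holds its last target. There are 200 camera calls.

## Task

Two of the drying blocks in the trough are wedged up on their neighbours, so the lid would not go on: take the tamper by its handle and press the high blocks down, one after the other, with its flat plate until all six lie level on the floor of the trough and the bed has borne a steady push of 20 to 25 N, no more, for half a second at each of the two spots. Do not ram them (they crack), do not touch the blocks with the gripper, and leave the jar, carton and roll where they are. Then stand the tamper upright in the middle of its mat and let it go.

Things in the scene. Friction and masses are not known exactly. Their poses are not given: they have to be found in the camera images.
- trough: open aluminium trough, fixed, with six drying blocks in one file along its y axis. Origin: centre of its underside, z up. Inside 68 mm wide (x) by 254 mm long (y); walls and floor 6 mm thick; rim 66 mm above the underside. Six blocks side by side need 240 mm, so all fit in one level layer, 40 mm deep on the floor; a block lying on the floor has its middle 26 mm above the trough's underside
- tamper: hand tamper standing upright: flat steel plate 52 mm (x) by 84 mm (y), 10 mm thick, with an upright square-cornered wooden handle on its middle, 28 mm (x) by 36 mm (y), from 10 to 106 mm above the plate's underside. Origin: centre of the plate's underside, z up along the handle. About 0.35 kg. The plate goes into the trough with its x along the trough's x (either way round)
- mat: thin grey rubber mat fixed on the bench, 120 (x) by 140 (y) mm, 4 mm thick, where the tamper stands. Origin: centre of its underside
- block1a: plain clay-brown drying block, loose eight-sided bar 40 mm across flats, 56 mm long, 110 g, smooth (friction about 0.3). Origin at its middle, long axis = its x. Lies on the floor in the trough's -y half, on the -y side of the high block
- block1b: plain clay-brown drying block, loose eight-sided bar 40 mm across flats, 56 mm long, 110 g, smooth (friction about 0.3). Origin at its middle, long axis = its x. Lies on the floor in the trough's -y half, on the +y side of the high block
- block1top: a block like the others, the high one of the -y half: wedged on its neighbours' 45 degree sides, its middle about 28 mm above theirs. Pressed flat, it drives them apart (12 mm each, or one by 24) and sinks, mostly with 5 to 20 N, until the plate rests on all three, where the force rises sharply. It may stick part-way: then lift and press again over its new place
- block2a: plain clay-brown drying block, loose eight-sided bar 40 mm across flats, 56 mm long, 110 g, smooth (friction about 0.3). Origin at its middle, long axis = its x. Lies on the floor in the trough's +y half, on the -y side of the high block
- block2b: plain clay-brown drying block, loose eight-sided bar 40 mm across flats, 56 mm long, 110 g, smooth (friction about 0.3). Origin at its middle, long axis = its x. Lies on the floor in the trough's +y half, on the +y side of the high block
- block2top: a block like the others, the high one of the +y half: wedged on its neighbours' 45 degree sides, its middle about 28 mm above theirs. Pressed flat, it drives them apart (12 mm each, or one by 24) and sinks, mostly with 5 to 20 N, until the plate rests on all three, where the force rises sharply. It may stick part-way: then lift and press again over its new place
- jar: bystander: amber jar with black lid, 56 mm wide, 80 mm tall, origin under its centre
- carton: bystander: white carton with a blue band, 70 x 70 x 90 mm, origin under its centre
- roll: bystander: white paper roll standing on end, 100 mm wide, 100 mm tall, origin under its centre
Mind the look-alikes: they are no part of the job. Leave any purple or red look-alike of the block1a alone.

How it is judged:
On the way, in this order (a step that is already met when the one before it is completed fails the run):
1. the tamper is lifted off its mat (z of tamper in the frame of mat above 0.06 m), for 0.1 s.
2. one of the two high blocks is pressed down level with its neighbours, the tamper bearing steadily on one of the three with more than 6 N and on none with more than 25 N (a push of 20 to 25 N in all) (((z of each of block1a, block1b, block1top in the frame of trough below 0.032 m and (contact force between tamper and block1a above 6 N or contact force between tamper and block1b above 6 N or contact force between tamper and block1top above 6 N) and contact force between tamper and block1a below 25 N and contact force between tamper and block1b below 25 N and contact force between tamper and block1top below 25 N) or (z of each of block2a, block2b, block2top in the frame of trough below 0.032 m and (contact force between tamper and block2a above 6 N or contact force between tamper and block2b above 6 N or contact force between tamper and block2top above 6 N) and contact force between tamper and block2a below 25 N and contact force between tamper and block2b below 25 N and contact force between tamper and block2top below 25 N))), for 0.3 s.
3. the other high block is level too, the tamper bearing steadily on a block with more than 6 N and on none with more than 25 N (z of each of block1a, block1b, block1top, block2a, block2b, block2top in the frame of trough below 0.032 m and (contact force between tamper and block1a above 6 N or contact force between tamper and block1b above 6 N or contact force between tamper and block1top above 6 N or contact force between tamper and block2a above 6 N or contact force between tamper and block2b above 6 N or contact force between tamper and block2top above 6 N) and contact force between tamper and block1a below 25 N and contact force between tamper and block1b below 25 N and contact force between tamper and block1top below 25 N and contact force between tamper and block2a below 25 N and contact force between tamper and block2b below 25 N and contact force between tamper and block2top below 25 N), for 0.3 s.
At the end, for the whole second after the job is handed in: All six blocks lie in the trough in one level layer (each block's middle less than 32 mm above the trough's underside, 26 mm being flat on the floor); the tamper stands upright (within 0.08 rad) and still on its mat, its centre within 35 mm of the mat's centre along each of the mat's axes (z of each of block1a, block1b, block1top, block2a, block2b, block2top in the frame of trough below 0.032 m and x of block1a in the frame of trough between -0.034 and 0.034 m and y of block1a in the frame of trough between -0.127 and 0.127 m and x of block1b in the frame of trough between -0.034 and 0.034 m and y of block1b in the frame of trough between -0.127 and 0.127 m and x of block1top in the frame of trough between -0.034 and 0.034 m and y of block1top in the frame of trough between -0.127 and 0.127 m and x of block2a in the frame of trough between -0.034 and 0.034 m and y of block2a in the frame of trough between -0.127 and 0.127 m and x of block2b in the frame of trough between -0.034 and 0.034 m and y of block2b in the frame of trough between -0.127 and 0.127 m and x of block2top in the frame of trough between -0.034 and 0.034 m and y of block2top in the frame of trough between -0.127 and 0.127 m and x of tamper in the frame of mat between -0.035 and 0.035 m and y of tamper in the frame of mat between -0.035 and 0.035 m and z of tamper in the frame of mat below 0.009 m and angle between tamper's own z axis and vertical below 0.08 rad and linear speed of tamper below 0.02 m/s); the robot touches nothing.
It fails at once if the tamper rams a block (more than 150 N) (contact force between tamper and block1a above 150 N or contact force between tamper and block1b above 150 N or contact force between tamper and block1top above 150 N or contact force between tamper and block2a above 150 N or contact force between tamper and block2b above 150 N or contact force between tamper and block2top above 150 N).
It fails at once if the gripper touches a block (contact force between any of the fingers, the arm and block1a above 1 N or contact force between any of the fingers, the arm and block1b above 1 N or contact force between any of the fingers, the arm and block1top above 1 N or contact force between any of the fingers, the arm and block2a above 1 N or contact force between any of the fingers, the arm and block2b above 1 N or contact force between any of the fingers, the arm and block2top above 1 N).
It fails at once if the jar, carton or roll is moved by more than 30 mm (distance of any of jar, carton, roll from where it was at the start of the episode above 0.03 m).
It also fails if it takes over 64 s, if anything falls off the work surface, if the arm or the gripper's body presses on something with over 40 N, if the wrist force passes 120 N, or if a joint passes its speed limit or range.

## Working session

There is one attempt and no reset: what is moved stays moved. The work goes in short steps, Python scripts to look and compute and a tool call to move; the robot and the scene stay as the last step left them, time stands still between calls to the robot, and variables do not carry over. Pictures are saved under pics/ and viewed, at most 11 in all, crops included, and the job is handed in when it is done.

Besides the shell and the picture viewer there is one more tool, called after "Request:" as name(argument=value, ...), one argument or row to a line, values as JSON. send_rows: Moves the arm, as the interface text tells. Its arguments: {"type":"object","properties":{"motion":{"type":"array","items":{"type":"array","items":{"type":"number"}}},"force":{"type":"number"}},"required":["motion"]}

```bash
mkdir -p pics; cat > h.py <<'E'
import numpy as np, cv2
from workcell import observe, read_camera, close_job
def snap(n,f):
    c=read_camera(n); np.savez('/tmp/'+f,**c); cv2.imwrite(f'pics/{f}.png',c['color'][...,::-1]); return c
def load(f): return np.load('/tmp/'+f+'.npz')
def ray(c,uv):
    K=np.array([[c['fx'],0,c['cx']],[0,c['fy'],c['cy']],[0,0,1.]])
    p=cv2.undistortPoints(np.array(uv,float).reshape(-1,1,2),K,np.array(c['D'])).reshape(-1,2)
    d=np.c_[p,np.ones(len(p))]@np.array(c['R']); o=-np.array(c['R']).T@np.array(c['t']); return o,d
def plane(c,uv,z):
    o,d=ray(c,uv); return o+d*((z-o[2])/d[:,2])[:,None]
def proj(c,X):
    K=np.array([[c['fx'],0,c['cx']],[0,c['fy'],c['cy']],[0,0,1.]])
    return cv2.projectPoints(np.array(X,float).reshape(-1,3),cv2.Rodrigues(np.array(c['R']))[0],np.array(c['t'],float),K,np.array(c['D'],float))[0].reshape(-1,2)
E
python3 - <<'E'
from h import *
for n in('top','side'):
    c=snap(n,n+'0'); print(n,-np.array(c['R']).T@np.array(c['t']))
print(observe())
E
```

```text
top [ 0.52091076 -0.06777393  0.90542606]
side [ 0.49921061 -1.0515823   0.65107032]
{'time_s': 0.1, 'qpos': array([ 1.03097149e+00,  3.42642012e-01,  1.52489160e+00, -3.49321203e-06,
        1.27543427e+00, -1.46004289e-01]), 'qd': array([ 0.00162758, -0.0030042 , -0.00224193,  0.00094942,  0.00019665,
        0.00168827]), 'effort': array([ 1.43702633e-03, -4.34449518e+01, -2.46488893e+01, -1.99232545e-04,
        4.68553451e-03,  1.67226216e-05]), 'ee_pos': array([0.20125113, 0.48451132, 0.23071163]), 'tool_rot': array([-6.14530427e-01, -3.08043297e+00,  2.03589291e-03]), 'ft_force': array([0.52146105, 0.2284706 , 0.40792433]), 'moment': array([-0.02750256, -0.03170159, -0.05591021]), 'finger_force': 0.0, 'gripper_width': 0.08539766833937183}
```

View pics/top0.png

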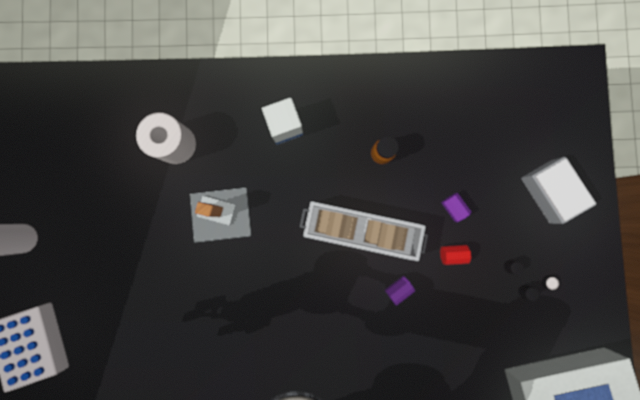

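View pics/side0.png

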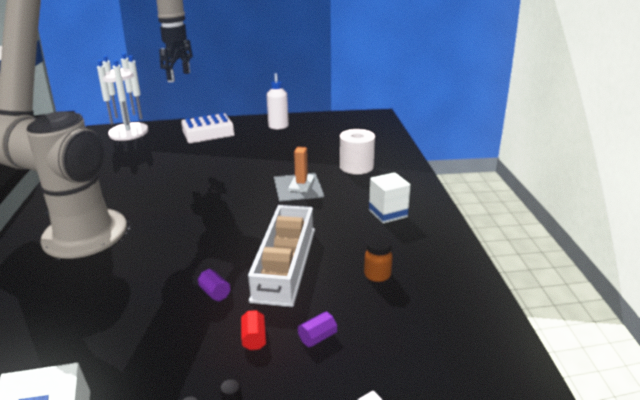

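The top view shows the mat at (220,215) with the tamper on it (orange handle at 209,210). The trough is at (364,231), its two block groups at about (335,222) and (386,235). The jar is at (385,151), carton (282,118) and roll (160,135). Look-alikes, all outside the trough: purple at (456,207) and (400,291), red at (456,255). Nothing else resembles the tamper. Next is a close crop.

```bash
python3 - <<'E'
from h import *
a=cv2.imread('pics/top0.png')[175:270,180:440]; b=cv2.imread('pics/side0.png')[135:310,240:335]
a=cv2.resize(a,None,fx=3,fy=3,interpolation=cv2.INTER_CUBIC)
cv2.imwrite('pics/c1.png',a)
b=cv2.resize(b,None,fx=3.3,fy=3.3,interpolation=cv2.INTER_CUBIC); cv2.imwrite('pics/c2.png',b)
E
```

```text
(no output)
```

View pics/c1.png

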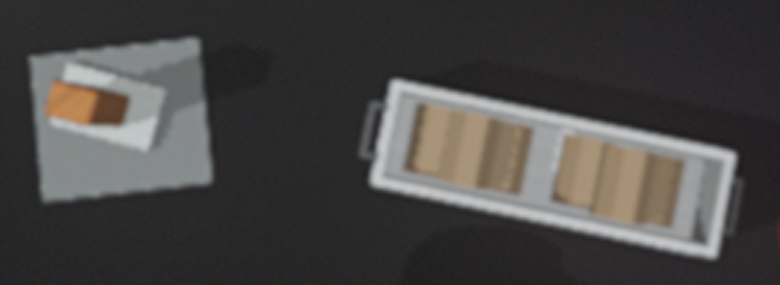

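View pics/c2.png

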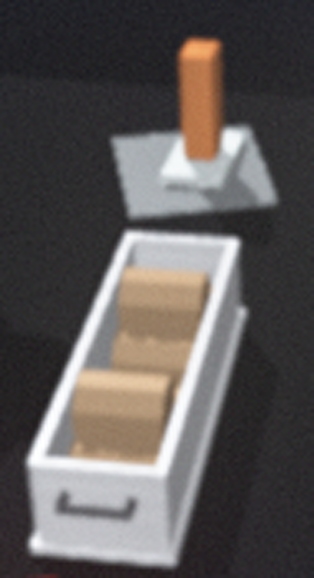

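The top crop shows the trough rim corners at (394,80), (737,151), (717,257) and (372,186). The mat corners are at (30,55), (198,38), (213,183) and (44,201), with the tamper turned on the mat. The side crop shows the high blocks' top faces at about y 371–389 (near) and 268–283 (far), so the tamper choice is confirmed. I'll now convert these to positions.

```bash
python3 - <<'E'
from h import *
np.set_printoptions(precision=4,suppress=True)
t=load('top0'); s=load('side0')
T=lambda p:(np.array(p,float)+.5)/3-.5+[180,175]
S=lambda p:(np.array(p,float)+.5)/3.3-.5+[240,135]
def rep(n,c,p,z):
    X=plane(c,p,z); L=np.linalg.norm(np.roll(X,-1,0)-X,axis=1)
    e=(X[1]-X[0]+X[2]-X[3]) if len(X)==4 else X[1]-X[0]
    print(n,X.mean(0),'sides',L,'edge01 dir deg',np.degrees(np.arctan2(e[1],e[0]))); return X
rep('rim top',t,T([(391,79),(738,151),(718,259),(370,186)]),.066)
rep('rim side',s,S([(127,233),(239,237),(174,466),(29,464)]),.066)
rep('mat top',t,T([(29,55),(199,37),(214,184),(43,203)]),.004)
rep('mat side',s,S([(110,137),(249,126),(279,204),(129,218)]),.004)
rep('plate top',t,T([(68,61),(166,88),(151,152),(49,122)]),.014)
rep('handle top',t,T([(51,79),(101,86),(93,124),(44,116)]),.110)
rep('handle side',s,S([(182,42),(217,40),(220,47),(181,49)]),.110)
rep('near',s,S([(81,371),(168,374),(168,390),(77,388)]),.074)
rep('far',s,S([(129,268),(209,270),(205,285),(122,283)]),.074)
# brightness profile along trough axis, top view
R=plane(t,T([(391,79),(738,151),(718,259),(370,186)]),.066);c=R.mean(0);u=(R[0]-R[1]+R[3]-R[2]);u/=np.linalg.norm(u);v=np.array([u[1],-u[0],0])
g=t['color'].mean(2).astype(np.float32)
ys=np.arange(-.13,.131,.004)
q=[];
for y in ys:
    P=np.array([c+u*y+v*x for x in np.linspace(-.015,.015,7)]);P[:,2]=.074
    uv=proj(t,P).astype(np.float32);q.append(cv2.remap(g,uv[:,:1],uv[:,1:],1).mean())
print(u,[(round(y*1e3),int(a)) for y,a in zip(ys,q)])
E
```

```text
rim top [ 0.496  -0.1711  0.066 ] sides [0.2712 0.0835 0.2701 0.0838] edge01 dir deg -103.22978977891418
rim side [ 0.4972 -0.1655  0.066 ] sides [0.08   0.2622 0.0837 0.2676] edge01 dir deg -8.80861591587182
mat top [0.5439 0.1772 0.004 ] sides [0.1419 0.1226 0.1414 0.1231] edge01 dir deg -85.35504946435142
mat side [0.5428 0.1804 0.004 ] sides [0.1228 0.145  0.1215 0.1473] edge01 dir deg 3.692359302459114
plate top [0.5551 0.185  0.014 ] sides [0.0839 0.0536 0.0874 0.0521] edge01 dir deg -107.37572424116136
handle top [0.5554 0.1842 0.11  ] sides [0.0371 0.0283 0.0364 0.0275] edge01 dir deg -100.15207580426043
handle side [0.5543 0.1975 0.11  ] sides [0.0289 0.0148 0.0319 0.0143] edge01 dir deg 0.4096804737072644
near [ 0.482 -0.223  0.074] sides [0.0538 0.0169 0.0553 0.018 ] edge01 dir deg -8.855667268828899
far [ 0.5129 -0.1045  0.074 ] sides [0.0543 0.0192 0.0555 0.0195] edge01 dir deg -9.139111541982267
[0.2289 0.9735 0.    ] [(-130, 163), (-126, 181), (-122, 141), (-118, 129), (-114, 122), (-110, 134), (-106, 157), (-102, 160), (-98, 155), (-94, 121), (-90, 101), (-86, 111), (-82, 113), (-78, 113), (-74, 106), (-70, 100), (-66, 119), (-62, 141), (-58, 144), (-54, 143), (-50, 140), (-46, 131), (-42, 130), (-38, 126), (-34, 118), (-30, 138), (-26, 145), (-22, 144), (-18, 141), (-14, 132), (-10, 129), (-6, 125), (-2, 142), (2, 167), (6, 161), (10, 161), (14, 161), (18, 159), (22, 129), (26, 100), (30, 111), (34, 121), (38, 116), (42, 116), (46, 109), (50, 100), (54, 105), (58, 133), (62, 145), (66, 145), (70, 144), (74, 137), (78, 129), (82, 129), (86, 134), (90, 144), (94, 145), (98, 145), (102, 135), (106, 103), (110, 94), (114, 141), (118, 161), (122, 159), (126, 166), (130, 193)]
```

Heights and sizes agree to within a few mm. I get the trough at (0.496,-0.169) with yaw about -13°, and the tamper at (0.555,0.185) with yaw about -13°. The high blocks are at about (0.482,-0.223) and (0.513,-0.105), both at z 0.074. I'll grip across the handle's y faces so the plate resists pitching. First I need a yaw refinement and a move helper.

```bash
cat >> h.py <<'E'
from scipy.spatial.transform import Rotation as Ro
def go(x,y,z,head):
    "tool-axis shift (mm) and roll to TCP x,y,z with tool y heading (deg)"
    o=observe(); R=Ro.from_rotvec(o['tool_rot']).as_matrix(); h=np.degrees(np.arctan2(R[1,1],R[0,1]))
    print('pos',o['ee_pos'].round(4),'head',round(h,2),'tilt',R[:,2].round(4),'F',o['ft_force'].round(1),'w',round(o['gripper_width'],4),'t',o['time_s'])
    print('shift mm',(R.T@(np.array([x,y,z])-o['ee_pos'])*1e3).round(1),'roll',round(h-head,2))
E
python3 - <<'E'
from h import *
t=load('top0')['color'];h=cv2.cvtColor(t,cv2.COLOR_RGB2HSV)
g=t.max(2); c=load('top0')
m=(g>95).astype(np.uint8); m[:, :295]=0; m[:,432:]=0; m[:195]=0; m[265:]=0
m=cv2.morphologyEx(m,cv2.MORPH_OPEN,np.ones((3,3)))
k=max(cv2.findContours(m,0,2)[0],key=cv2.contourArea)
b=cv2.boxPoints(cv2.minAreaRect(k)); X=plane(c,b,.066); print(b,X.mean(0),[ (np.linalg.norm(d),np.degrees(np.arctan2(d[1],d[0]))) for d in np.roll(X,-1,0)-X])
s=load('side0');S=lambda p:(np.array(p,float)+.5)/3.3-.5+[240,135]
X=plane(s,S([(127,233),(29,464),(239,237),(174,466)]),.066);print([np.degrees(np.arctan2(*(X[i]-X[i+1])[:2])) for i in(0,2)])
go(.555,.186,.22,77); go(.555,.186,.066,77)
E
```

```text
[[301.739   236.94466]
 [309.5633  200.05888]
 [426.54224 224.8726 ]
 [418.71796 261.75836]] [ 0.49605503 -0.17040466  0.066     ] [(np.float64(0.08691763792310665), np.float64(-13.40658628852853)), (np.float64(0.2744925326380673), np.float64(-103.52108619206513)), (np.float64(0.08599266186708472), np.float64(165.29150325241554)), (np.float64(0.27253846527172326), np.float64(76.67721759863288))]
[np.float64(13.371507132135033), np.float64(12.663337393115185)]
pos [0.2013 0.4845 0.2307] head 67.44 tilt [-7.0e-04 -1.2e-03 -1.0e+00] F [0.5 0.2 0.4] w 0.0854 t 0.1
shift mm [-441.2 -139.9   10.8] roll -9.56
pos [0.2013 0.4845 0.2307] head 67.44 tilt [-7.0e-04 -1.2e-03 -1.0e+00] F [0.5 0.2 0.4] w 0.0854 t 0.1
shift mm [-441.2 -139.7  164.8] roll -9.56
```

Request:
send_rows(
  motion=[
    [0, -55, -17, 1, -2],
    [0, -110, -35, 3, -4],
    [0, -165, -52, 5, -6],
    [0, -220, -70, 6, -8],
    [0, -275, -87, 8, -9.5],
    [0, -330, -105, 10, -9.5],
    [0, -385, -122, 11, -9.5],
    [0, -420, -133, 11, -9.5],
    [0, -441, -140, 11, -9.5],
    [0, -441, -140, 11, -9.5],
    [0, -441, -140, 11, -9.5],
  ],
  force=110,
)

```text
time_s: 1.48
ee_pos: [0.554, 0.1873, 0.2202]
tool_rot: [-0.356, -3.121, -0.0]
ft_force: [-0.5, -0.0, 0.0]
gripper_width: 0.0852
finger_force: 0.0
```

```bash
python3 - <<'E'
from h import *
go(.555,.186,.066,77)
a=snap('side','s1')['color'][110:230,230:390,::-1]; b=snap('top','t1')['color'][150:270,150:310,::-1]
cv2.imwrite('pics/n1.png',cv2.resize(np.hstack([a,b]),None,fx=2.5,fy=2.5,interpolation=2))
E
```

```text
pos [0.554  0.1873 0.2202] head 76.99 tilt [-8.e-04  4.e-04 -1.e+00] F [-0.5 -0.   0. ] w 0.0852 t 1.475
shift mm [ -1.4  -1.1 154.2] roll -0.01
```

View pics/n1.png

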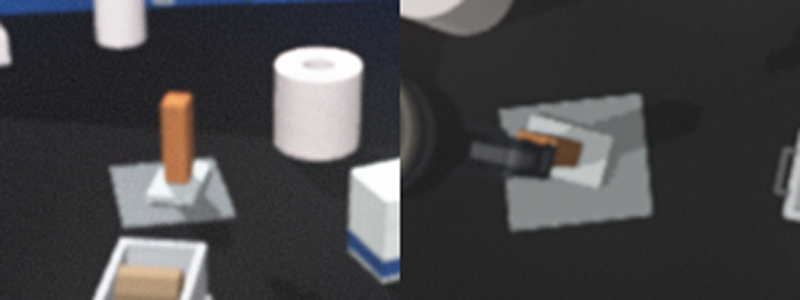

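The near crop shows the gripper above the tamper (handle at 177,137 on the left half) with its near finger by the handle, and the space around it is clear. Descending.

Request:
send_rows(
  motion=[
    [0, -1, -1, 30, 0],
    [0, -1, -1, 60, 0],
    [0, -1, -1, 90, 0],
    [0, -1, -1, 115, 0],
    [0, -1, -1, 135, 0],
    [0, -1, -1, 148, 0],
    [0, -1, -1, 154, 0],
    [0, -1, -1, 154, 0],
    [0.3, -1, -1, 154, 0],
    [0.5, -1, -1, 154, 0],
    [1, -1, -1, 154, 0],
    [1, -1, -1, 154, 0],
    [1, -1, -1, 154, 0],
    [1, -1, -1, 154, 0],
  ],
)

```text
time_s: 3.32
ee_pos: [0.5562, 0.1851, 0.0671]
tool_rot: [0.357, 3.12, 0.001]
ft_force: [-0.1, -1.5, 5.4]
gripper_width: 0.0353
finger_force: 106.9
```

```bash
python3 - <<'E'
from h import *
go(.555,.186,.22,76.8); print(observe()['finger_force'])
a=snap('side','s2')['color'][110:230,230:390,::-1]; b=snap('top','t2')['color'][150:270,150:310,::-1]
cv2.imwrite('pics/n2.png',cv2.resize(np.hstack([a,b]),None,fx=2.5,fy=2.5,interpolation=2))
E
```

```text
pos [0.5562 0.1851 0.0671] head 76.93 tilt [ 1.4e-03  2.0e-04 -1.0e+00] F [-0.1 -1.5  5.4] w 0.0353 t 3.325
shift mm [   1.2    0.7 -152.9] roll 0.13
106.91178660839796
```

View pics/n2.png

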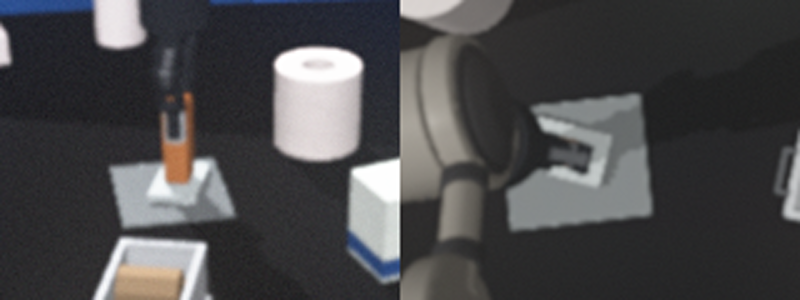

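Grasp is good: opening 35.3 mm, finger force 107 N, and the side view shows the pads on the upper handle. The plate underside sits 63 mm below the TCP. Next I lift and travel over the -y high block.

```bash
python3 - <<'E'
from h import *
go(.4831,-.2258,.167,76.8); go(.5111,-.1065,.167,76.8)
E
```

```text
pos [0.5561 0.1851 0.067 ] head 76.93 tilt [ 1.3e-03  2.0e-04 -1.0e+00] F [-1.1 -1.5  5.2] w 0.0357 t 3.425
shift mm [ -21.9 -416.7 -100.1] roll 0.13
pos [0.5561 0.1851 0.067 ] head 76.93 tilt [ 1.3e-03  2.0e-04 -1.0e+00] F [-1.1 -1.5  5.2] w 0.0357 t 3.425
shift mm [ -22.2 -294.2 -100.1] roll 0.13
```

Request:
send_rows(
  motion=[
    [1, 0, 0, -10, 0],
    [1, 0, 0, -30, 0],
    [1, 0, 0, -60, 0],
    [1, 0, 0, -90, 0],
    [1, 0, 0, -110, 0],
    [1, 0, 0, -120, 0],
    [1, 0, 0, -120, 0],
    [1, 0, 0, -120, 0],
  ],
)

```text
time_s: 4.42
ee_pos: [0.5551, 0.185, 0.1852]
tool_rot: [-0.357, -3.119, 0.001]
ft_force: [-0.5, 0.2, -1.9]
gripper_width: 0.0355
finger_force: 107.5
```

```bash
python3 - <<'E'
from h import *
go(.4831,-.2258,.150,76.8)
E
```

```text
pos [0.5551 0.185  0.1852] head 76.94 tilt [-2.1e-03 -3.0e-04 -1.0e+00] F [-0.5  0.2 -1.9] w 0.0355 t 4.425
shift mm [ -22.8 -416.5   35.4] roll 0.14
```

Request:
send_rows(
  motion=[
    [1, -2, -30, 0, 0],
    [1, -5, -80, 0, 0],
    [1, -8, -135, 0, 0],
    [1, -11, -190, 0, 0],
    [1, -14, -245, 0, 0],
    [1, -17, -300, 0, 0],
    [1, -20, -350, 0, 0],
    [1, -22, -390, 0, 0],
    [1, -23, -410, 0, 0],
    [1, -23, -416, 0, 0],
    [1, -23, -416, 0, 0],
    [1, -23, -416, 0, 0],
    [1, -23, -416, 0, 0],
  ],
)

```text
time_s: 6.05
ee_pos: [0.4844, -0.2243, 0.1863]
tool_rot: [0.355, 3.121, 0.0]
ft_force: [-0.2, -0.8, -2.5]
gripper_width: 0.0353
finger_force: 108.0
```

```bash
python3 - <<'E'
from h import *
go(.4831,-.2258,.150,76.8)
a=snap('side','s3')['color'][140:310,220:360,::-1]; b=snap('top','t3')['color'][170:290,290:450,::-1]
cv2.imwrite('pics/n3.png',np.hstack([cv2.resize(a,(400,486),interpolation=2),cv2.resize(b,(400,486),interpolation=2)]))
E
```

```text
pos [ 0.4844 -0.2243  0.1863] head 77.02 tilt [ 1.e-04  2.e-04 -1.e+00] F [-0.2 -0.8 -2.5] w 0.0353 t 6.05
shift mm [ 0.9 -1.7 36.3] roll 0.22
```

View pics/n3.png

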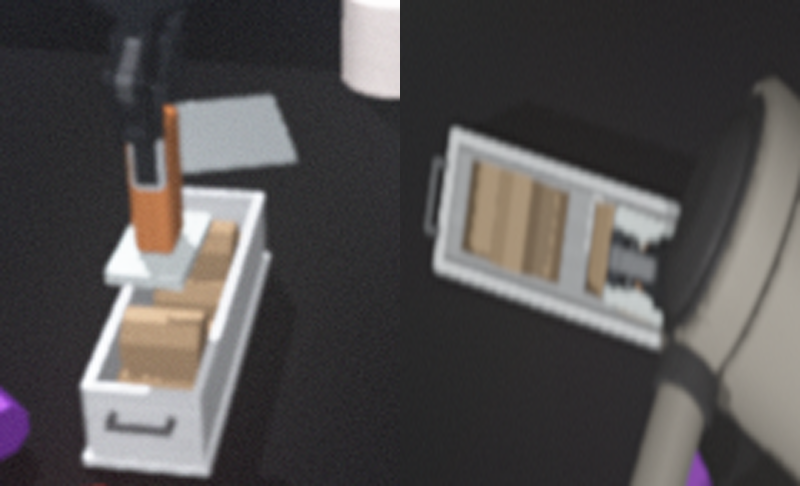

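The side view shows the plate above the -y high block (plate front corners at about 107,266 and 187,272) and the mat empty. In the top view the far group's high block is still in place. Next I check where the plate centre is.

```bash
python3 - <<'E'
from h import *
s=load('s3');t=load('t3')
S=lambda p:(np.array(p,float)+.5)*np.array([140/400,170/486])-.5+[220,140]
T=lambda p:(np.array(p,float)+.5)*np.array([160/400,120/486])-.5+[290,170]
X=plane(s,S([(107,267),(188,272),(211,211)]),.133);print(X,'diag mid',(X[0]+X[2])/2)
X=plane(t,T([(618,206),(603,293)]),.133);print(X)
E=Ro.from_euler('z',-13.2,degrees=True).as_matrix()
for dx,dy in((-26,-42),(26,-42),(26,42),(-26,42)):
    P=np.array([.4844,-.2243,.133])+E@np.array([dx,dy,0])*1e-3; print(dx,dy,P,proj(s,P).round(1),proj(t,P).round(1))
print(S([(107,267),(188,272),(211,211)]),T([(618,206),(603,293)]))
E
```

```text
[[ 0.44704509 -0.24766282  0.133     ]
 [ 0.50054814 -0.25956431  0.133     ]
 [ 0.51932045 -0.18305074  0.133     ]] diag mid [ 0.48318277 -0.21535678  0.133     ]
[[ 0.5106959  -0.52334767  0.133     ]
 [ 0.46642855 -0.50797917  0.133     ]]
-26 -42 [ 0.44949621 -0.25925319  0.133     ] [[258.3 236.3]] [[410.9 252.8]]
26 -42 [ 0.50012231 -0.27112744  0.133     ] [[285.5 238.2]] [[415.5 228.5]]
26 42 [ 0.51930379 -0.18934681  0.133     ] [[293.7 215.1]] [[376.3 220.3]]
-26 42 [ 0.46867769 -0.17747256  0.133     ] [[268.4 213.5]] [[371.6 244.5]]
[[257.125      233.06995885]
 [285.475      234.81893004]
 [293.525      213.48148148]] [[536.9        220.48765432]
 [530.9        241.9691358 ]]
```

The plate sits as expected (x agrees within 1 mm, and the top-view corners match). Lowering to first contact.

Request:
send_rows(
  motion=[
    [1, 1, -1, 10, 0],
    [1, 1, -1, 22, 0],
    [1, 1, -1, 32, 0],
    [1, 1, -1, 38, 0],
    [1, 1, -1, 41, 0],
    [1, 1, -1, 43, 0],
    [1, 1, -1, 45, 0],
    [1, 1, -1, 47, 0],
    [1, 1, -1, 49, 0],
    [1, 1, -1, 50, 0],
    [1, 1, -1, 50, 0],
  ],
)

```text
time_s: 7.52
ee_pos: [0.4832, -0.2263, 0.1368]
tool_rot: [0.357, 3.12, -0.001]
ft_force: [-0.0, -0.7, 2.9]
gripper_width: 0.0351
finger_force: 108.7
```

Request:
send_rows(
  motion=[
    [1, 0, 0, 1, 0],
    [1, 0, 0, 2, 0],
    [1, 0, 0, 3, 0],
    [1, 0, 0, 4, 0],
    [1, 0, 0, 4, 0],
  ],
)

```text
time_s: 8.15
ee_pos: [0.4837, -0.2266, 0.1333]
tool_rot: [0.357, 3.119, -0.002]
ft_force: [-0.3, -0.4, 5.9]
gripper_width: 0.035
finger_force: 108.8
```

Request:
send_rows(
  motion=[
    [1, 0, 0, 1, 0],
    [1, 0, 0, 2, 0],
    [1, 0, 0, 3, 0],
    [1, 0, 0, 4, 0],
    [1, 0, 0, 5, 0],
    [1, 0, 0, 6, 0],
    [1, 0, 0, 7, 0],
    [1, 0, 0, 8, 0],
    [1, 0, 0, 8, 0],
  ],
)

```text
time_s: 9.28
ee_pos: [0.483, -0.2261, 0.1244]
tool_rot: [0.357, 3.121, -0.0]
ft_force: [0.0, -0.5, -3.5]
gripper_width: 0.0352
finger_force: 108.4
```

Request:
send_rows(
  motion=[
    [1, 0, 0, 1, 0],
    [1, 0, 0, 2, 0],
    [1, 0, 0, 3, 0],
    [1, 0, 0, 4, 0],
    [1, 0, 0, 5, 0],
    [1, 0, 0, 6, 0],
    [1, 0, 0, 6, 0],
  ],
)

```text
time_s: 10.15
ee_pos: [0.4829, -0.226, 0.1182]
tool_rot: [-0.357, -3.121, -0.0]
ft_force: [0.5, -0.2, -3.3]
gripper_width: 0.0353
finger_force: 108.4
```

Request:
send_rows(
  motion=[
    [1, 0, 0, 1, 0],
    [1, 0, 0, 2, 0],
    [1, 0, 0, 3, 0],
    [1, 0, 0, 4, 0],
    [1, 0, 0, 5, 0],
    [1, 0, 0, 5, 0],
  ],
)

```text
time_s: 10.9
ee_pos: [0.4828, -0.226, 0.1132]
tool_rot: [-0.357, -3.121, -0.0]
ft_force: [0.2, -0.2, -2.9]
gripper_width: 0.0354
finger_force: 108.4
```

Request:
send_rows(
  motion=[
    [1, 0, 0, 1, 0],
    [1, 0, 0, 2, 0],
    [1, 0, 0, 2.5, 0],
    [1, 0, 0, 3, 0],
    [1, 0, 0, 3.5, 0],
    [1, 0, 0, 3.5, 0],
  ],
)

```text
time_s: 11.65
ee_pos: [0.4832, -0.2259, 0.1109]
tool_rot: [0.357, 3.12, -0.0]
ft_force: [-1.1, 1.8, 8.5]
gripper_width: 0.0354
finger_force: 109.2
```

Request:
send_rows(
  motion=[
    [1, 0, 0, 0.4, 0],
    [1, 0, 0, 0.7, 0],
    [1, 0, 0, 0.7, 0],
  ],
)

```text
time_s: 12.02
ee_pos: [0.4833, -0.2258, 0.1107]
tool_rot: [0.357, 3.12, 0.0]
ft_force: [-2.3, 4.0, 12.2]
gripper_width: 0.0351
finger_force: 109.5
```

Request:
send_rows(
  motion=[
    [1, 0, 0, 0.5, 0],
    [1, 0, 0, 1, 0],
    [1, 0, 0, 1, 0],
  ],
)

```text
time_s: 12.4
ee_pos: [0.4835, -0.2256, 0.1106]
tool_rot: [0.357, 3.119, 0.0]
ft_force: [-3.3, 6.4, 18.9]
gripper_width: 0.0352
finger_force: 110.1
```

Request:
send_rows(
  motion=[
    [1, 0, 0, 0, 0],
    [1, 0, 0, 0, 0],
    [1, 0, 0, 0, 0],
    [1, 0, 0, 0, 0],
    [1, 0, 0, 0, 0],
    [1, 0, 0, 0, 0],
  ],
)

```text
time_s: 13.15
ee_pos: [0.4835, -0.2256, 0.1106]
tool_rot: [0.357, 3.119, 0.0]
ft_force: [-3.0, 5.7, 19.4]
gripper_width: 0.0351
finger_force: 110.1
```

```bash
python3 - <<'E'
from h import *
o=observe();print(o['ft_force'],o['moment'])
a=snap('side','s4')['color'][140:310,220:360,::-1]
cv2.imwrite('pics/n4.png',cv2.resize(a,(480,583),interpolation=2))
E
```

```text
[-2.96222553  5.72801787 19.43906539] [ 1.38843986  0.81526768 -0.03655558]
```

View pics/n4.png

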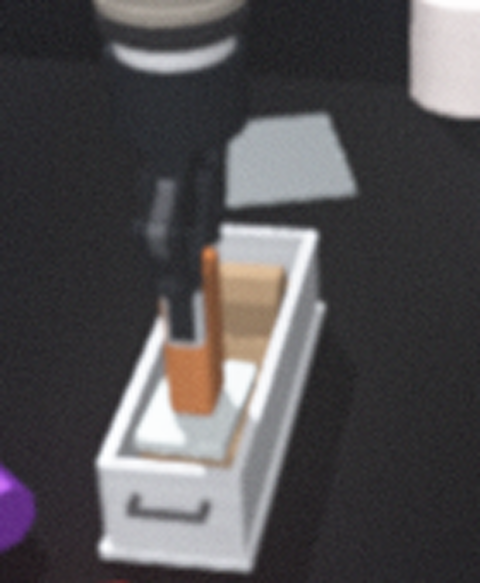

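The plate lies inside the trough, bearing at about 22 N and level. Now I lift and look at both groups.

Request:
send_rows(
  motion=[
    [1, 0, 0, -3, 0],
    [1, 0, 0, -8, 0],
    [1, 0, 0, -18, 0],
    [1, 0, 0, -35, 0],
    [1, 0, 0, -55, 0],
    [1, 0, 0, -72, 0],
    [1, 0, 0, -80, 0],
    [1, 0, 0, -80, 0],
    [1, 0, 0, -80, 0],
  ],
)

```text
time_s: 14.32
ee_pos: [0.4825, -0.2258, 0.1873]
tool_rot: [-0.357, -3.12, -0.001]
ft_force: [0.2, -1.2, -3.0]
gripper_width: 0.0352
finger_force: 108.1
```

```bash
python3 - <<'E'
from h import *
go(.5111,-.1065,.186,76.8)
a=snap('side','s5')['color'][140:310,220:360,::-1]; b=snap('top','t5')['color'][170:290,290:450,::-1]
cv2.imwrite('pics/n5.png',np.hstack([cv2.resize(a,(420,510),interpolation=2),cv2.resize(b,(380,285),interpolation=2).__class__((510,380,3),np.uint8)*0]) if 0 else cv2.resize(a,(490,595),interpolation=2))
E
```

```text
pos [ 0.4825 -0.2258  0.1873] head 76.93 tilt [-1.2e-03  9.0e-04 -1.0e+00] F [ 0.2 -1.2 -3. ] w 0.0352 t 14.325
shift mm [ -0.9 122.7   1.4] roll 0.13
```

View pics/n5.png

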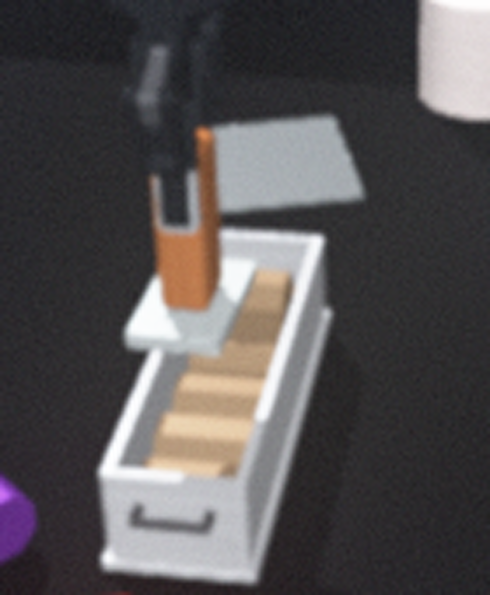

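The near group is now level, with three equal tops at y≈380, 425 and 465. The far high block's top is at (272,282), which looks unmoved; I check it with the top-view profile.

```bash
python3 - <<'E'
from h import *
c=np.array([.496,-.1705,.074]);u=np.array([.2285,.9735,0]);v=np.array([.9735,-.2285,0])
for f in('top0','t5'):
    t=load(f);g=t['color'].mean(2).astype(np.float32);q=[]
    ys=np.arange(-.01,.131,.004)
    for y in ys:
        uv=proj(t,[c+u*y+v*x for x in np.linspace(-.015,.015,7)]).astype(np.float32);q.append(int(cv2.remap(g,uv[:,:1],uv[:,1:],1).mean()))
    print(dict(zip((ys*1e3).round().astype(int).tolist(),q)))
E
```

```text
{-10: 129, -6: 125, -2: 147, 2: 167, 6: 161, 10: 161, 14: 161, 18: 157, 22: 123, 26: 100, 30: 114, 34: 120, 38: 116, 42: 116, 46: 107, 50: 100, 54: 107, 58: 136, 62: 145, 66: 145, 70: 144, 74: 135, 78: 129, 82: 129, 86: 136, 90: 145, 94: 145, 98: 145, 102: 132, 106: 98, 110: 98, 114: 146, 118: 161, 122: 159, 126: 169, 130: 193}
{-10: 145, -6: 144, -2: 137, 2: 130, 6: 128, 10: 125, 14: 151, 18: 158, 22: 124, 26: 101, 30: 114, 34: 121, 38: 116, 42: 116, 46: 108, 50: 100, 54: 107, 58: 136, 62: 146, 66: 146, 70: 145, 74: 136, 78: 130, 82: 130, 86: 137, 90: 145, 94: 145, 98: 145, 102: 133, 106: 98, 110: 99, 114: 147, 118: 162, 122: 159, 126: 170, 130: 194}
```

Request:
send_rows(
  motion=[
    [1, 0, 20, 0, 0],
    [1, 0, 45, 0, 0],
    [1, -1, 75, 0, 0],
    [1, -1, 100, 0, 0],
    [1, -1, 115, 0, 0],
    [1, -1, 122, 0, 0],
    [1, -1, 122, 0, 0],
    [1, -1, 122, 0, 0],
    [1, -1, 122, 0, 0],
  ],
)

```text
time_s: 15.55
ee_pos: [0.5113, -0.1081, 0.1881]
tool_rot: [0.359, 3.121, -0.0]
ft_force: [-0.4, -0.0, -2.2]
gripper_width: 0.0351
finger_force: 108.1
```

Unmoved, and the plate is now above it. Lowering the same way.

Request:
send_rows(
  motion=[
    [1, 0, 1, 10, 0],
    [1, 0, 1, 22, 0],
    [1, 0, 1, 32, 0],
    [1, 0, 1, 38, 0],
    [1, 0, 1, 41, 0],
    [1, 0, 1, 43, 0],
    [1, 0, 1, 45, 0],
    [1, 0, 1, 47, 0],
    [1, 0, 1, 49, 0],
    [1, 0, 1, 51, 0],
    [1, 0, 1, 52, 0],
    [1, 0, 1, 53, 0],
    [1, 0, 1, 54, 0],
    [1, 0, 1, 54, 0],
  ],
)

```text
time_s: 17.3
ee_pos: [0.5124, -0.1067, 0.1352]
tool_rot: [0.357, 3.119, -0.001]
ft_force: [-1.0, 0.8, 5.7]
gripper_width: 0.0353
finger_force: 108.9
```

Request:
send_rows(
  motion=[
    [1, 0, 0, 1, 0],
    [1, 0, 0, 2, 0],
    [1, 0, 0, 3, 0],
    [1, 0, 0, 4, 0],
    [1, 0, 0, 5, 0],
    [1, 0, 0, 5, 0],
  ],
)

```text
time_s: 18.05
ee_pos: [0.513, -0.1069, 0.1306]
tool_rot: [0.357, 3.117, -0.001]
ft_force: [0.3, -0.5, 7.4]
gripper_width: 0.0351
finger_force: 109.0
```

Request:
send_rows(
  motion=[
    [1, 0, 0, 1, 0],
    [1, 0, 0, 2, 0],
    [1, 0, 0, 3, 0],
    [1, 0, 0, 4, 0],
    [1, 0, 0, 5, 0],
    [1, 0, 0, 6, 0],
    [1, 0, 0, 6, 0],
  ],
)

```text
time_s: 18.92
ee_pos: [0.5126, -0.1064, 0.1243]
tool_rot: [0.357, 3.118, -0.0]
ft_force: [0.2, 0.7, -3.8]
gripper_width: 0.0351
finger_force: 108.0
```

Request:
send_rows(
  motion=[
    [1, 0, 0, 1, 0],
    [1, 0, 0, 2, 0],
    [1, 0, 0, 3, 0],
    [1, 0, 0, 4, 0],
    [1, 0, 0, 4, 0],
  ],
)

```text
time_s: 19.55
ee_pos: [0.5116, -0.1065, 0.1189]
tool_rot: [-0.357, -3.121, -0.0]
ft_force: [-1.3, 0.6, -1.5]
gripper_width: 0.0353
finger_force: 108.1
```

Request:
send_rows(
  motion=[
    [1, 0, 0, 1, 0],
    [1, 0, 0, 2, 0],
    [1, 0, 0, 3, 0],
    [1, 0, 0, 4, 0],
    [1, 0, 0, 4, 0],
  ],
)

```text
time_s: 20.18
ee_pos: [0.5116, -0.1064, 0.115]
tool_rot: [-0.357, -3.121, -0.0]
ft_force: [-1.0, -1.0, -3.5]
gripper_width: 0.0352
finger_force: 108.1
```

Request:
send_rows(
  motion=[
    [1, 0, 0, 1, 0],
    [1, 0, 0, 2, 0],
    [1, 0, 0, 3, 0],
    [1, 0, 0, 3, 0],
  ],
)

```text
time_s: 20.68
ee_pos: [0.5116, -0.1064, 0.112]
tool_rot: [-0.357, -3.121, -0.0]
ft_force: [-0.2, 0.7, -3.7]
gripper_width: 0.0351
finger_force: 108.1
```

Request:
send_rows(
  motion=[
    [1, 0, 0, 0.5, 0],
    [1, 0, 0, 1, 0],
    [1, 0, 0, 1.5, 0],
    [1, 0, 0, 2, 0],
    [1, 0, 0, 2, 0],
  ],
)

```text
time_s: 21.3
ee_pos: [0.5116, -0.1064, 0.11]
tool_rot: [-0.357, -3.121, -0.0]
ft_force: [0.4, 0.5, -2.7]
gripper_width: 0.0349
finger_force: 108.1
```

Request:
send_rows(
  motion=[
    [1, 0, 0, 0.5, 0],
    [1, 0, 0, 1, 0],
    [1, 0, 0, 1.5, 0],
    [1, 0, 0, 1.5, 0],
  ],
)

```text
time_s: 21.8
ee_pos: [0.5118, -0.1065, 0.1091]
tool_rot: [0.357, 3.121, -0.0]
ft_force: [-2.3, -0.0, 4.5]
gripper_width: 0.0352
finger_force: 108.6
```

Request:
send_rows(
  motion=[
    [1, 0, 0, 0.5, 0],
    [1, 0, 0, 1, 0],
    [1, 0, 0, 1, 0],
  ],
)

```text
time_s: 22.18
ee_pos: [0.5119, -0.1066, 0.109]
tool_rot: [0.357, 3.12, -0.0]
ft_force: [-4.1, 0.0, 11.7]
gripper_width: 0.0355
finger_force: 109.0
```

Request:
send_rows(
  motion=[
    [1, 0, 0, 0.5, 0],
    [1, 0, 0, 1, 0],
    [1, 0, 0, 1, 0],
    [1, 0, 0, 1, 0],
    [1, 0, 0, 1, 0],
    [1, 0, 0, 1, 0],
    [1, 0, 0, 1, 0],
    [1, 0, 0, 1, 0],
  ],
)

```text
time_s: 23.18
ee_pos: [0.512, -0.1067, 0.1089]
tool_rot: [0.357, 3.119, -0.001]
ft_force: [-5.9, 0.3, 19.6]
gripper_width: 0.0358
finger_force: 109.3
```

Request:
send_rows(
  motion=[
    [1, 0, 0, 0, 0],
    [1, 0, 0, 0, 0],
    [1, 0, 0, 0, 0],
    [1, 0, 0, -3, 0],
    [1, 0, 0, -8, 0],
    [1, 0, 0, -18, 0],
    [1, 0, 0, -35, 0],
    [1, 0, 0, -55, 0],
    [1, 0, 0, -72, 0],
    [1, 0, 0, -80, 0],
    [1, 0, 0, -80, 0],
    [1, 0, 0, -80, 0],
  ],
)

```text
time_s: 24.68
ee_pos: [0.5112, -0.1063, 0.1859]
tool_rot: [-0.357, -3.12, -0.001]
ft_force: [0.0, 0.2, -1.9]
gripper_width: 0.0355
finger_force: 108.1
```

```bash
python3 - <<'E'
from h import *
go(.543,.178,.188,86)
a=snap('side','s6')['color'][140:310,220:360,::-1]
cv2.imwrite('pics/n6.png',cv2.resize(a,(490,595),interpolation=2))
E
```

```text
pos [ 0.5112 -0.1063  0.1859] head 76.93 tilt [-1.3e-03  6.0e-04 -1.0e+00] F [ 0.   0.2 -1.9] w 0.0355 t 24.675
shift mm [ 33.3 284.1  -2. ] roll -9.07
```

View pics/n6.png

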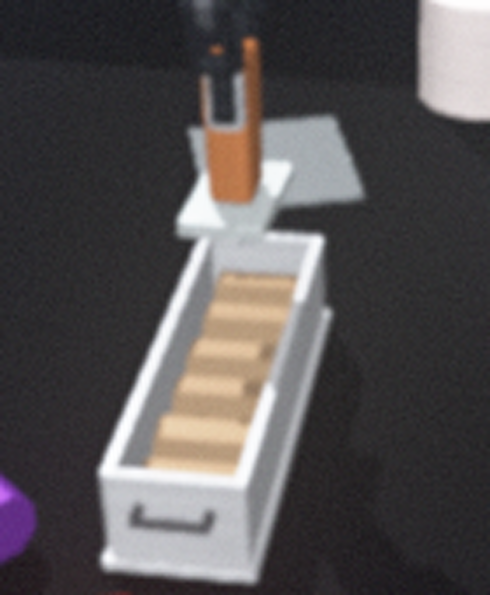

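All six tops are visible at evenly stepped rows (281, 312, 348, 387, 427, 465), so they lie in one level layer. I now take the tamper back to the mat centre.

Request:
send_rows(
  motion=[
    [1, 4, 30, 0, 0],
    [1, 8, 75, 0, 0],
    [1, 14, 125, 0, 0],
    [1, 20, 175, 0, 0],
    [1, 26, 220, 0, 0],
    [1, 30, 255, 0, 0],
    [1, 33, 275, 0, 0],
    [1, 33, 284, 0, 0],
    [1, 33, 284, 20, 0],
    [1, 33, 284, 50, 0],
    [1, 33, 284, 80, 0],
    [1, 33, 284, 100, 0],
    [1, 33, 284, 108, 0],
    [1, 33, 284, 112, 0],
    [1, 33, 284, 114, 0],
    [1, 33, 284, 116, 0],
    [1, 33, 284, 116, 0],
  ],
)

```text
time_s: 26.85
ee_pos: [0.5438, 0.1777, 0.0709]
tool_rot: [0.357, 3.121, 0.0]
ft_force: [-0.4, -0.7, -2.4]
gripper_width: 0.0354
finger_force: 108.4
```

```bash
python3 - <<'E'
from h import *
go(.543,.178,.066,76.9)
E
```

```text
pos [0.5438 0.1777 0.0709] head 76.94 tilt [ 6.e-04  2.e-04 -1.e+00] F [-0.4 -0.7 -2.4] w 0.0354 t 26.85
shift mm [0.9 0.1 4.9] roll 0.04
```

Request:
send_rows(
  motion=[
    [1, 0, 0, 1, 0],
    [1, 0, 0, 2, 0],
    [1, 0, 0, 3, 0],
    [1, 0, 0, 3.5, 0],
    [1, 0, 0, 4, 0],
    [1, 0, 0, 4, 0],
  ],
)

```text
time_s: 27.6
ee_pos: [0.5438, 0.1776, 0.0671]
tool_rot: [0.357, 3.121, 0.0]
ft_force: [-2.4, -0.7, 4.3]
gripper_width: 0.0353
finger_force: 108.7
```

Touching the mat (about 7 N). Release by opening in steps, then rise straight up.

Request:
send_rows(
  motion=[
    [0.5, 0, 0, 0, 0],
    [0.3, 0, 0, 0, 0],
    [0, 0, 0, 0, 0],
    [0, 0, 0, 0, 0],
    [0, 0, 0, 0, 0],
    [0, 0, 0, 0, 0],
    [0, 0, 0, 0, 0],
    [0, 0, 0, -10, 0],
    [0, 0, 0, -30, 0],
    [0, 0, 0, -60, 0],
    [0, 0, 0, -100, 0],
    [0, 0, 0, -150, 0],
    [0, 0, 0, -170, 0],
    [0, 0, 0, -170, 0],
    [0, 0, 0, -170, 0],
    [0, 0, 0, -170, 0],
  ],
)

```text
time_s: 29.6
ee_pos: [0.5431, 0.1775, 0.2352]
tool_rot: [-0.357, -3.119, 0.001]
ft_force: [-0.0, -0.7, 0.6]
gripper_width: 0.0854
finger_force: 0.0
```

```bash
python3 - <<'E'
from h import *
a=snap('side','s7')['color'][110:310,230:390,::-1]; b=snap('top','t7')['color'][160:280,180:440,::-1]
cv2.imwrite('pics/n7.png',np.hstack([cv2.resize(a,(320,400),interpolation=2),cv2.copyMakeBorder(cv2.resize(b,(470,217),interpolation=2),0,183,0,0,0)]))
go(.543,.178,.3,77)
E
```

```text
pos [0.5433 0.1776 0.2355] head 76.94 tilt [-1.9e-03 -3.0e-04 -1.0e+00] F [ 0.5  0.3 -0.8] w 0.0852 t 29.7
shift mm [  0.6   0.3 -64.5] roll -0.06
```

View pics/n7.png

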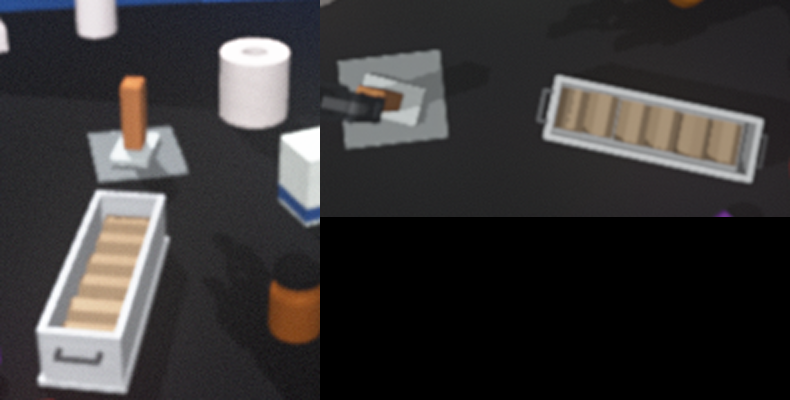

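The tamper stands upright in the middle of the mat (plate at about 393,100 in the top half). Six blocks lie level in the trough (555–745, 105–150), the gripper is clear, and the bystanders in view (roll, carton, jar) look unmoved. Handing in.

```bash
python3 -c "
from h import *
print(close_job())"
```

```text
the job is handed in; nothing more can be done
None
```

The job is handed in, with no verdict returned: both high blocks are pressed level after steady pushes of about 22 N at each spot, and the tamper stands released in the middle of its mat, at about 30 s of the 64 s allowed.

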